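Fit the bayonet drying cartridge to the stockroom air dryer

ROBOT

A 6-joint arm with a two-finger parallel gripper is mounted at the origin on the work surface. World frame = base frame: x ahead of the robot, y to its left, z up, the work surface at z = 0. Lengths are in mm, angles in rad, forces in N, time in s.
With the tool pointing down it reaches from about 375 to 900 mm from the base axis. Payload 3.1 kg.
Tool frame: the origin (TCP) lies midway between the tips of the shut fingers; the grasp point (between the pads) lies 19 mm behind it; x points along the fingers, y is the direction in which the jaws open and shut, and the axes are right-handed (so a half turn about x gives the same grasp; the last joint's range is limited). The gripper opens to 87 mm and grips with 3 to 60 N. Pads are 19 mm wide; open, the fingers measure 117 mm over their backs; the gripper's body (75 mm by 190 mm) begins 51 mm behind the grasp point.
Start: joints at [1.038, 0.527, 1.433, -0, 1.181, -0.178], TCP at [217.085, 586.063, 195.148] pointing down, gripper open.
Joint ranges: [-3.08, 3.08], [-0.75, 2.2], [0.22, 2.44], [-1.43, 4.57], [0, 2.65], [-2.85, 2.85]. Speed limits (rad/s): [2.79, 2.79, 3.14, 3.14, 3.14, 3.14].

INTERFACE

Orientations are given as a unit quaternion [x, y, z, w].
In Python, from workcell import manip, planner, viewer, job gives the robot as it stands. Calls block until the motion is done:
- manip.reach(position, orientation): joint-space move of the TCP to a pose.
- manip.movel(position, orientation=None, max_speed=150, force_limit=None): straight line of the TCP; orientation=None keeps the orientation; max_speed is the mean speed in mm/s. With force_limit (N) it stops when the force on the tool has changed by that much, and returns True; else False.
- manip.movej(angles): joint-space move.
- manip.ungrasp() and manip.grasp(): open the fingers fully, or close them until they stop; the grip force is fixed at half the most.
- manip.pause(seconds).
- planner.inverse_kinematics(position, orientation): joint angles nearest the present ones, or None.
- manip.get_state(): the state.
- viewer.get_image(name): name is "scene" or "top" or "wrist"; returns a dict with "frame" (384x512x3 uint8, red, green, blue), "camera_matrix" (3x3 intrinsics, pixels), "eye" and "orientation" of the camera in the world; the wrist camera has in their place "tool_from_camera" (4x4, takes a point from camera to tool coordinates, whose origin is the TCP and whose axes are the tool frame's). Camera axes: x right, y up, looking along -z (the intrinsics and any distortion apply to the point x, -y, -z); pixel columns grow to the right and rows downward; lengths in mm; the calibration is good to about 2 mm. The wrist camera is an equidistant fisheye: a pixel r from the principal point sees the ray r / f radians off the axis. A picture is of the moment at which its call begins: read the wrist's pose just before it. There is no depth.
A pose or a line that the arm cannot do raises manip.MotionError and nothing moves.
- job.job_done(): hands the job in, once; it reports no verdict.
The state is a dict: "time_s": time; "joint_positions": joint angles; "qd": joint speeds; "joint_torque": joint torques, N m; "ee_pos": TCP position; "tcp_rot": TCP orientation; "ft_force": force on the tool from outside, world axes, zero at the start; "wrist_torque": the same for the moment, N m; "width": finger opening in mm.
Only numpy, scipy, OpenCV 4.12 (cv2) and the standard library are available. Lean on these libraries where they do the work, as an engineer would, in place of code of your own. Each camera call takes 0.05 s, during which the arm holds its last target.

TASK

Fit the drying cartridge (the canister with a bar grip on top and two lugs on its foot) to the sloping port of the air dryer: first pull the latch knob at the side of the port fully out, then push the cartridge fully home with its lugs through the two slots and twist it a quarter turn clockwise until it stops, and last push the latch knob fully back in. Let go of everything and leave the other things on the counter and in the tray where they stand.

Things in the scene. Friction and masses are not known exactly. Their poses are not given: they have to be found in the camera images.
- cartridge_mid (a point): Drying cartridge, white with grey bands and grey foot, 180 g, 101 mm high, 60 mm in diameter, upright in the tray. Point: on its axis, 50 mm above its underside. z runs up its axis, x along the bar grip on top, y across it. Bar: 46 mm long (x), 14 mm thick (y), 70 to 101 mm above the underside, on the 60 mm body (24 to 70 mm). Half a turn about z makes no difference.
- cartridge_foot (a point): Centre of the cartridge's underside, same axes. Neck: 34 mm in diameter, from the underside up to the body at 24 mm. Two opposite lugs, right under the bar's ends (along +x and -x), 10 mm wide, reach out to 26 mm from the axis, 2 to 10 mm above the underside.
- port: Bayonet port: 90 mm square steel plate on the sloping head of the dryer. Origin: centre of the hole in the plate's top face, 130 mm above the counter. z: straight out of the hole, 30 degrees from vertical, leaning to the robot's side; x: up the slope; y: level along the plate. Hole 38.6 mm in diameter, two slots along +y and -y, 15 mm wide, out to 28.5 mm; plate 11.5 mm thick, cavity 16.5 mm deep below.
- port_seat (a point): Point 26 mm out of the hole on the port's z, axes as the port's: where the cartridge's mid point comes when fully home. It goes in along -z with its bar along y until its body rests on the plate, then turns only clockwise seen looking into the port (negative about z) to stops a few degrees past a quarter turn: bar along x. Axial play when turned 2.5 mm.
- latch (a joint): Travel of the latch slide, m: 0 = home (pushed in, the start), 0.030 = fully out along the port's +y. An over-centre spring holds it at either end: about 5 to 7 N to move it off; past mid travel it snaps to the other end. At home its bolt crosses the +y slot under the plate: the cartridge can neither go in nor be turned to or from its locked position.
- latch_knob (a point): Centre of the latch knob, a black cylinder 26 mm in diameter, 24 mm long, on an 8 mm rod at the side of the port. Axes as the port's: it slides along y, +y is out. At home 95 mm from the port's axis along +y and 17.5 mm below the plate's top face; 33 mm of rod stand free between the knob and the head.
- dryer: Grey air dryer, fixed, 116 mm wide (y), 200 mm deep, from 60 mm in front of its origin to 140 mm behind; the origin is on the counter right below the port's hole. Front foot 55 mm high, sloping head with the port over it, rear block (75 to 140 mm behind the origin) 145 mm high, with small fittings to 175 mm.
- tray: Shallow fixed grey plastic tray, 270 x 270 mm, rim 16 mm high, floor 5 mm above the counter; origin under its centre. Cartridge, canister, jar and tin stand in it, two by two, 110 mm or so apart, in any order.
- canister: Bystander: white canister without lugs, 60 mm in diameter, 88 mm high with a round 32 mm grip on top; origin under its centre.
- jar: Bystander: closed glass jar with steel cap, 56 mm in diameter, 85 mm high; origin under its centre.
- spray: Bystander: upright white bottle, 52 mm in diameter, 150 mm high, on the counter between tray and dryer; origin under its centre.
- tape: Bystander: tape core lying flat, 96 mm in diameter, 48 mm high; origin under its centre.
- carton: Bystander: cardboard carton 100 x 70 x 55 mm; origin under its centre.
- driver: Bystander: black-handled screwdriver, 170 mm long, lying along x on the counter near the front right; origin under its middle.
- tin: Bystander: plain steel tin, 56 mm in diameter, 66 mm high, upright in the tray; origin under its centre.
Things that resemble listed ones, but are neither listed nor needed, are in the scene too. What is shaped like the part that bears cartridge_mid but blue or pink is not meant.

How it is judged (in metres and radians):
On the way, in this order (a step that is already met when the one before it is completed fails the run):
1. the latch knob is fully out (26 mm or more) with the cartridge not yet in the port (value of joint latch above 0.026 m and distance between cartridge_mid and port above 0.06 m), for 0.2 s.
2. the cartridge is fully home in the port, lugs in line with the slots, latch out (value of joint latch above 0.02 m and z of cartridge_mid in the frame of port below 0.031 m and distance between cartridge_mid and port below 0.033 m and angle between the x axis of cartridge_mid and the y axis of port, either way round below 0.6 rad), for 0.05 s.
3. the cartridge is twisted to its locked position, latch still out (value of joint latch above 0.02 m and z of cartridge_mid in the frame of port below 0.032 m and distance between cartridge_mid and port below 0.034 m and angle between the z axis of cartridge_mid and the z axis of port, either way round below 0.1 rad and angle between the x axis of cartridge_mid and the x axis of port, either way round below 0.3 rad), for 0.2 s.
At the end, for the whole second after the job is handed in: The cartridge is in the port, fully down (mid point less than 32 mm out along the port's axis and within 34 mm of the hole's centre, axes within 0.1 rad), turned to the stop (bar within 0.3 rad of the port's x), and the latch is home (under 3 mm) (value of joint latch below 0.003 m and z of cartridge_mid in the frame of port below 0.032 m and distance between cartridge_mid and port below 0.034 m and angle between the z axis of cartridge_mid and the z axis of port, either way round below 0.1 rad and angle between the x axis of cartridge_mid and the x axis of port, either way round below 0.3 rad); the robot touches nothing.
It fails at once if a bystander is shifted by more than 30 mm or knocked over (distance of any of canister, jar, spray, tape, carton, driver, tin from where it was at the start of the episode above 0.03 m or angle between any of canister, jar, spray, tin's own z axis and vertical above 0.6 rad).
It also fails if it takes over 69 s, if anything falls off the work surface, if the arm or the gripper's body presses on something with over 40 N, if the wrist force passes 120 N, or if a joint passes its speed limit or range.

## Working session

There is one attempt and no reset: what is moved stays moved. The work goes in short steps, each a Python script; the robot and the scene stay as the last script left them, time stands still between calls to the robot, and variables do not carry over. Pictures are saved under pics/ and viewed, and the job is handed in when it is done.

```bash
ls; mkdir -p pics; python3 - <<'E'
from workcell import manip, planner, viewer, job
import cv2,json,numpy as np
s=manip.get_state();print({k:np.round(v,3).tolist() for k,v in s.items()})
for n in ["scene","top","wrist"]:
    d=viewer.get_image(n)
    cv2.imwrite(f"pics/{n}0.png",d["frame"][:,:,::-1])
    print(n,{k:np.round(v,4).tolist() for k,v in d.items() if k!="frame"})
E
```

```text
pics
{'time_s': 0.0, 'joint_positions': [1.038, 0.528, 1.434, -0.0, 1.181, -0.179], 'qd': [-0.001, -0.0, 0.001, 0.0, 0.002, -0.001], 'joint_torque': [0.001, -44.005, -17.659, 0.063, 0.058, -0.0], 'ee_pos': [216.688, 585.389, 194.187], 'tcp_rot': [0.124, 0.696, -0.125, 0.696], 'ft_force': [0.489, -0.893, -0.25], 'wrist_torque': [-0.057, 0.031, 0.009], 'width': 86.644}
scene {'camera_matrix': [[404.0787, 0.0, 256.9412], [0.0, 404.0787, 189.1334], [0.0, 0.0, 1.0]], 'eye': [1334.2621, -216.1917, 1011.2603], 'orientation': [0.2778, 0.2246, 0.5951, 0.7199]}
top {'camera_matrix': [[478.145, 0.0, 255.5766], [0.0, 478.145, 196.4779], [0.0, 0.0, 1.0]], 'eye': [379.1568, -62.649, 1486.1858], 'orientation': [0.0417, -0.0439, -0.7023, 0.7093]}
wrist {'camera_matrix': [[297.3186, 0.0, 256.4834], [0.0, 297.3186, 193.5944], [0.0, 0.0, 1.0]], 'tool_from_camera': [[0.0008, 0.3042, -0.9526, -189.215], [1.0, -0.0002, 0.0008, 0.8454], [0.0001, -0.9526, -0.3042, -85.1332], [0.0, 0.0, 0.0, 1.0]]}
```

View pics/scene0.png

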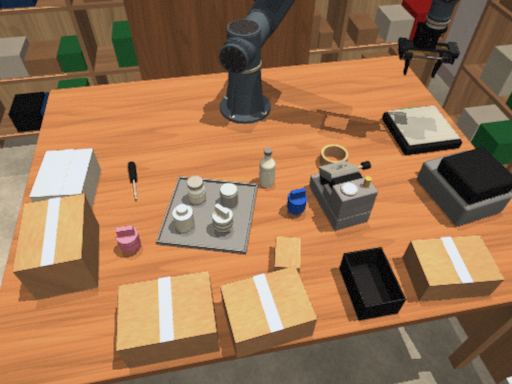

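View pics/top0.png

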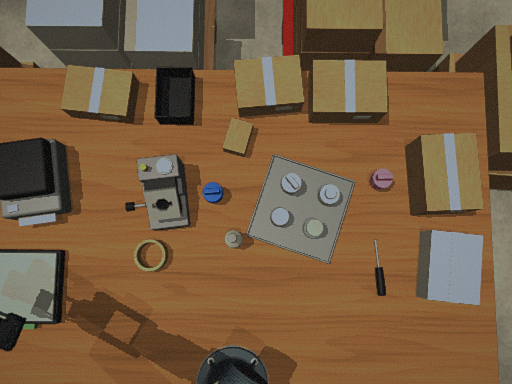

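View pics/wrist0.png

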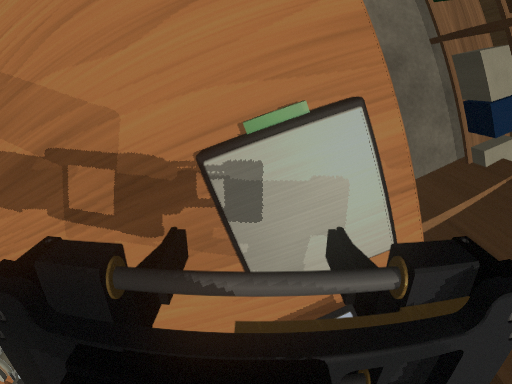

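```bash
cat > h.py <<'E'
import cv2,numpy as np
from scipy.spatial.transform import Rotation as R
def crop(src,dst,x0,y0,w,h,k):
    im=cv2.imread(src)[y0:y0+h,x0:x0+w]
    im=cv2.resize(im,None,fx=k,fy=k,interpolation=cv2.INTER_CUBIC)
    st=20 if k<6 else 10
    for x in range((x0//st+1)*st,x0+w,st): cv2.putText(im,str(x),((x-x0)*k,10),0,.35,(0,0,255),1); cv2.line(im,((x-x0)*k,12),((x-x0)*k,18),(0,0,255),1)
    for y in range((y0//st+1)*st,y0+h,st): cv2.putText(im,str(y),(0,(y-y0)*k+4),0,.35,(0,0,255),1); cv2.line(im,(24,(y-y0)*k),(30,(y-y0)*k),(0,0,255),1)
    cv2.imwrite(dst,im)
E
python3 -c "
from h import *
crop('pics/top0.png','pics/t_tray.png',240,150,125,115,6)
crop('pics/top0.png','pics/t_dry.png',115,145,100,95,6)
crop('pics/scene0.png','pics/s_dry.png',280,140,110,90,7)
crop('pics/scene0.png','pics/s_tray.png',155,165,115,90,6)
"
```

```text
(no output)
```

View pics/t_tray.png

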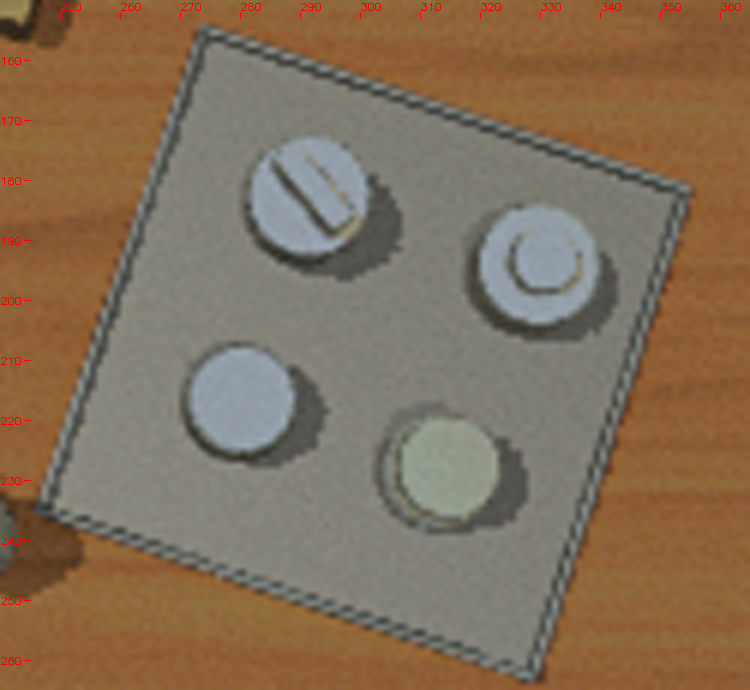

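View pics/t_dry.png

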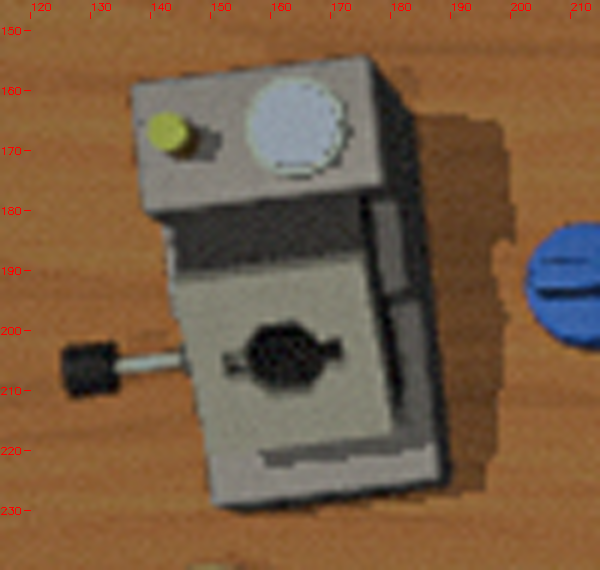

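View pics/s_dry.png

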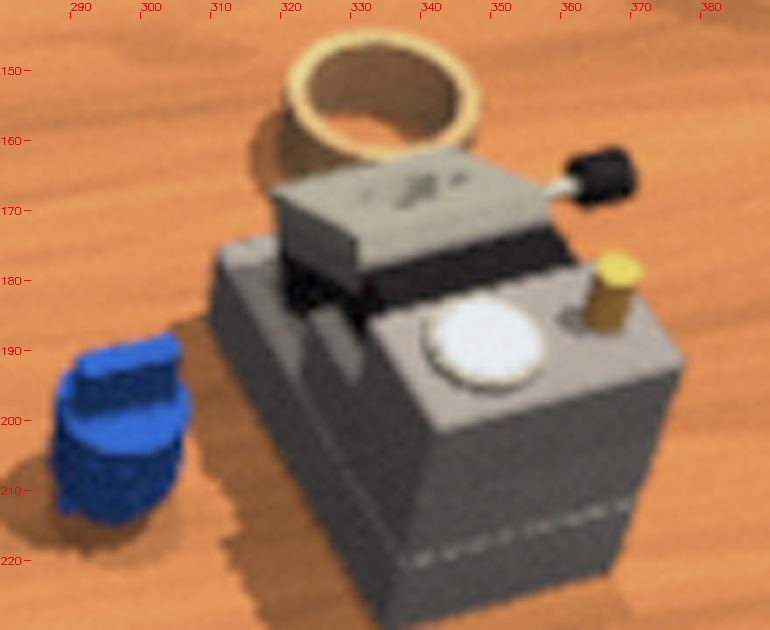

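View pics/s_tray.png

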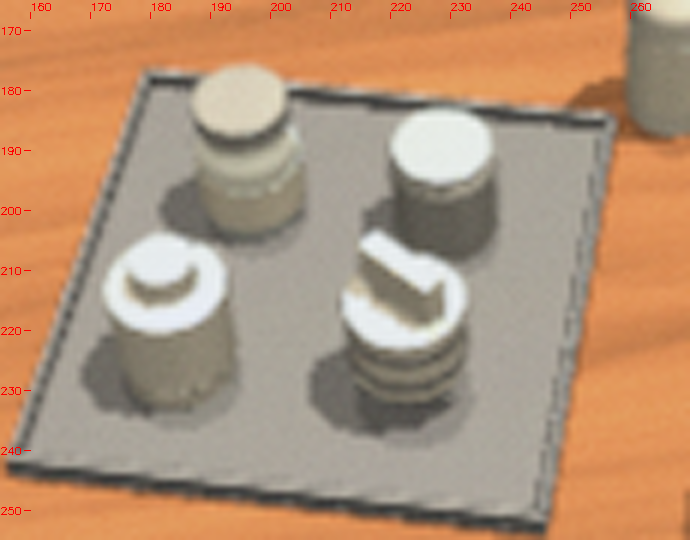

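```bash
cat >> h.py <<'E'
CAM={'top':dict(K=(478.145,255.5766,196.4779),eye=[379.1568,-62.649,1486.1858],q=[0.0417,-0.0439,-0.7023,0.7093]),
'scene':dict(K=(404.0787,256.9412,189.1334),eye=[1334.2621,-216.1917,1011.2603],q=[0.2778,0.2246,0.5951,0.7199])}
def proj(c,P):
    c=CAM[c];p=R.from_quat(c['q']).inv().apply(np.atleast_2d(P)-c['eye'])
    f,cx,cy=c['K'];return np.c_[cx+f*p[:,0]/-p[:,2],cy+f*p[:,1]/p[:,2]]
def ray(c,uv,z):
    c=CAM[c];f,cx,cy=c['K'];d=R.from_quat(c['q']).apply([(uv[0]-cx)/f,-(uv[1]-cy)/f,-1]);e=np.array(c['eye'])
    return e+d*(z-e[2])/d[2]
def portR(yaw): # cols x,y,z of port in world; z leans toward robot side (-x of dryer)
    return R.from_euler('z',yaw)*R.from_euler('y',-np.pi/6)
E
python3 - <<'E'
from h import *
from scipy.optimize import least_squares
obs=[('top',(162.3,204.2),(0,0,0)),('top',(175.8,186.7),(45,-45,0)),('top',(144.2,192.5),(45,45,0)),('top',(180.5,217.2),(-45,-45,0)),('top',(149.5,221.7),(-45,45,0)),
('top',(152.5,205.5),(0,28.5,0)),('top',(172,203),(0,-28.5,0)),('top',(130.3,206.5),(0,95,-17.5)),
('scene',(318.9,167.1),(-45,-45,0)),('scene',(331.1,173.1),(45,-45,0)),('scene',(358.6,170.3),(45,45,0)),('scene',(345.7,161.4),(-45,45,0)),('scene',(365.7,165.7),(0,95,-17.5))]
def f(p,full=False):
    r=[]
    for c,uv,P in obs:
        W=np.array([p[0],p[1],130])+portR(p[2]).apply(P); r.append(proj(c,W)[0]-uv)
    return np.array(r) if full else np.ravel(r)
s=least_squares(f,[400,200,0.1],loss='soft_l1');print(s.x);print(np.round(f(s.x,True),1))
print(portR(s.x[2]).as_matrix().round(3))
print('cart', ray('top',(291,182.7),75), ray('scene',(155+405/6,165+300/6),75))
print('bar ends', [ray('top',(240+x/6,150+y/6),106).round(1) for x,y in [(275,162),(333,237),(305,152),(355,215)]])
print('tray others',ray('top',(280.3,216),71),ray('top',(330,194),75),ray('top',(314.5,228),90), 'spray',ray('top',(233,239),150),'tape',ray('top',(151,256),48),ray('top',(213,192),100))
E
```

```text
[5.18686639e+02 2.00514192e+02 1.32230940e-01]
[[-0.4  0.2]
 [-0.8  1.3]
 [-1.1 -0.6]
 [-0.2 -0.5]
 [-0.3 -1.2]
 [-0.5  0.2]
 [-0.1  0.2]
 [-0.5 -0.5]
 [-1.3  0.4]
 [-0.7  1.4]
 [-1.  -2.5]
 [-2.4 -0.1]
 [-0.8  0.5]]
[[ 0.858 -0.132 -0.496]
 [ 0.114  0.991 -0.066]
 [ 0.5   -0.     0.866]]
cart [ 593.44993846 -171.5258133    75.        ] [ 593.65428569 -168.43957029   75.        ]
bar ends [array([ 605.4, -154. ,  106. ]), array([ 568.8, -182.3,  106. ]), array([ 610.5, -168.6,  106. ]), array([ 579.7, -193. ,  106. ])]
tray others [ 493.83227014 -140.14947951   71.        ] [ 560.63388322 -287.67244884   75.        ] [ 458.17198905 -239.09140555   90.        ] spray [421.91575157  -4.31635467 150.        ] tape [372.25683142 243.86593941  48.        ] [559.83468626  58.41901841 100.        ]
```

```bash
cat >> h.py <<'E'
PO=np.array([518.7,200.5,130.]);YAW=0.1322
def pp(P): return PO+portR(YAW).apply(P)
def tq(xd,yd):
    xd=np.array(xd,float);yd=np.array(yd,float);xd/=np.linalg.norm(xd);yd-=xd*(xd@yd);yd/=np.linalg.norm(yd)
    return R.from_matrix(np.c_[xd,yd,np.cross(xd,yd)]).as_quat()
def pq(ang): # tool x=-pz, jaw y at angle ang from port x about port z
    M=portR(YAW).as_matrix(); return tq(-M[:,2],np.cos(ang)*M[:,0]+np.sin(ang)*M[:,1])
E
python3 - <<'E'
from h import *
from workcell import planner
def ik(n,p,q):
    r=planner.inverse_kinematics(list(map(float,p)),list(map(float,q)));print(n,None if r is None else np.round(r,2))
for a in [0,np.pi]:
    for z in (-36.5,60,150): ik(('knob',a,z),pp((0,95,z)),pq(a))
    ik(('knobout',a),pp((0,128,-36.5)),pq(a))
for a in [0,-np.pi/2,-np.pi/2-.15,np.pi,np.pi/2,np.pi/2-.15]:
    for z in (49,140): ik(('port',a,z),pp((0,0,z)),pq(a))
b=0.66
for s in (1,-1):
    for z in (78,200): ik(('cart',s,z),(593,-170,z),tq((0,0,-1),(-s*np.sin(b),s*np.cos(b),0)))
E
```

```text
('knob', 0, -36.5) [ 0.41  0.56  1.98 -0.95  0.17  1.19]
('knob', 0, 60) [ 0.44  0.35  2.01 -0.5   0.32  0.74]
('knob', 0, 150) [ 0.48  0.15  1.99 -0.34  0.53  0.6 ]
('knobout', 0) [ 0.48  0.57  1.94 -0.9   0.22  1.19]
('knob', 3.141592653589793, -36.5) [ 0.41  0.56  1.98 -0.95  0.17 -1.96]
('knob', 3.141592653589793, 60) [ 0.44  0.35  2.01 -0.5   0.32 -2.4 ]
('knob', 3.141592653589793, 150) [ 0.48  0.15  1.99 -0.34  0.53 -2.54]
('knobout', 3.141592653589793) [ 0.48  0.57  1.94 -0.9   0.22 -1.95]
('port', 0, 49) [ 0.19  0.32  2.11 -0.14  0.19  0.19]
('port', 0, 140) [ 0.2   0.1   2.09 -0.08  0.43  0.12]
('port', -1.5707963267948966, 49) [ 0.19  0.32  2.11 -0.14  0.19  1.76]
('port', -1.5707963267948966, 140) [ 0.2   0.1   2.09 -0.08  0.43  1.69]
('port', -1.7207963267948965, 49) [ 0.19  0.32  2.11 -0.14  0.19  1.91]
('port', -1.7207963267948965, 140) [ 0.2   0.1   2.09 -0.08  0.43  1.84]
('port', 3.141592653589793, 49) None
('port', 3.141592653589793, 140) None
('port', 1.5707963267948966, 49) [ 0.19  0.32  2.11 -0.14  0.19 -1.38]
('port', 1.5707963267948966, 140) [ 0.2   0.1   2.09 -0.08  0.43 -1.45]
('port', 1.4207963267948966, 49) [ 0.19  0.32  2.11 -0.14  0.19 -1.23]
('port', 1.4207963267948966, 140) [ 0.2   0.1   2.09 -0.08  0.43 -1.3 ]
('cart', 1, 78) [-0.46  0.66  1.55 -0.    0.93 -2.69]
('cart', 1, 200) [-0.46  0.51  1.45 -0.    1.18 -2.69]
('cart', -1, 78) [-0.46  0.66  1.55 -0.    0.93  0.45]
('cart', -1, 200) [-0.46  0.51  1.45 -0.    1.18  0.45]
```

```bash
cat >> h.py <<'E'
def shot(name):
    from workcell import manip,viewer
    s=manip.get_state();d=viewer.get_image('wrist')
    cv2.imwrite(f'pics/{name}.png',d['frame'][:,:,::-1])
    T=np.eye(4);T[:3,:3]=R.from_quat(s['tcp_rot']).as_matrix();T[:3,3]=s['ee_pos']
    np.savez(f'pics/{name}.npz',T=T@d['tool_from_camera'],K=d['camera_matrix'])
    st(s)
def st(s=None):
    from workcell import manip
    s=s or manip.get_state()
    print('t',round(s['time_s'],2),'p',np.round(s['ee_pos'],1),'q',np.round(s['tcp_rot'],3),'F',np.round(s['ft_force'],1),'M',np.round(s['wrist_torque'],2),'w',round(float(s['width']),1),'j',np.round(s['joint_positions'],2))
def wproj(name,P):
    z=np.load(f'pics/{name}.npz');p=(np.atleast_2d(P)-z['T'][:3,3])@z['T'][:3,:3]
    x,y,w=p[:,0],-p[:,1],-p[:,2];rr=np.hypot(x,y)+1e-9;th=np.arctan2(rr,w);f=z['K'][0,0]
    return np.c_[z['K'][0,2]+f*th*x/rr,z['K'][1,2]+f*th*y/rr]
def F(v): return [float(a) for a in v]
E
python3 - <<'E'
from h import *
from workcell import manip
manip.reach(F(pp((0,40,90))),F(pq(0)))
shot('w1')
E
```

```text
t 1.71 p [469.4 234.9 208.3] q [ 0.588  0.393 -0.312  0.635] F [ 0.2 -0.1 -0.2] M [-0.17  0.38  0.02] w 86.8 j [ 0.31  0.24  2.07 -0.27  0.32  0.41]
```

View pics/w1.png

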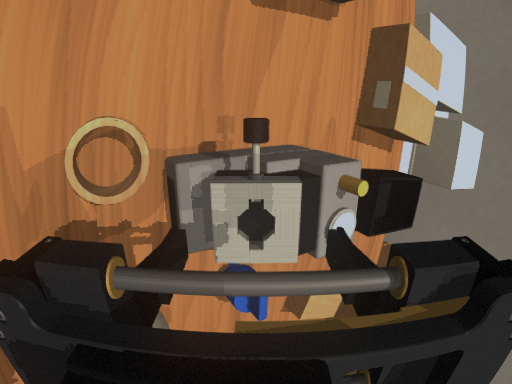

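```bash
python3 - <<'E'
from h import *
crop('pics/w1.png','pics/w1c.png',195,105,125,165,4)
pts=[(0,0,0),(45,45,0),(-45,45,0),(45,-45,0),(-45,-45,0),(0,28.5,0),(0,-28.5,0),(0,95,-17.5)]
print(wproj('w1',[pp(p) for p in pts]).round(1))
E
```

```text
[[256.3 227.4]
 [301.9 185.5]
 [210.7 185.4]
 [297.2 264.4]
 [215.3 264.3]
 [256.3 201.3]
 [256.3 251.7]
 [256.4 132.4]]
```

View pics/w1c.png

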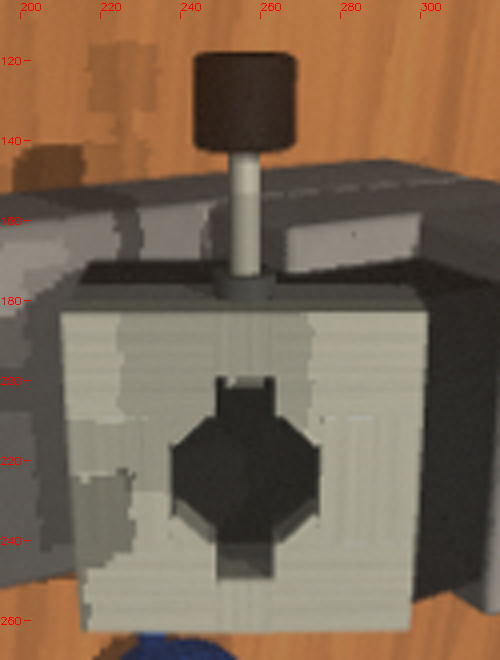

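```bash
cat > fit.py <<'E'
from h import *
from scipy.optimize import least_squares
obs=[((210.3,182.8),(-45,45,0)),((302,182.8),(45,45,0)),((297.5,263),(45,-45,0)),((215.8,263),(-45,-45,0)),((256.4,199.3),(0,28.5,0)),((256.4,250),(0,-28.5,0))]
def f(p):
    W=[np.array(p[:3])+portR(p[3]).apply(P) for _,P in obs]
    return (wproj('w1',W)-[o for o,_ in obs])
g=lambda p:np.r_[f(p).ravel(),(p[2]-130)/1.]
s=least_squares(g,[518,200,130,.13]);print(s.x.round(4));print(f(s.x).round(1))
E
python3 fit.py
```

```text
[5.183723e+02 2.027965e+02 1.302298e+02 1.354000e-01]
[[ 0.2  0.5]
 [ 0.1  0.4]
 [ 0.1 -0.5]
 [-0.5 -0.3]
 [-0.1 -0.1]
 [ 0.  -0.2]]
```

```bash
sed -i 's/^PO=.*/PO=np.array([518.4,202.7,130.1]);YAW=0.1350/' h.py
python3 - <<'E'
from h import *
from workcell import manip
q=F(pq(0))
manip.reach(F(pp((0,95,30))),q)
manip.movel(F(pp((0,95,-36))),q,max_speed=120,force_limit=15); st()
manip.grasp(); st()
print(manip.movel(F(pp((0,128,-36))),q,max_speed=60,force_limit=45)); st()
shot('w2')
E
```

```text
t 2.94 p [523.6 298.7  99.8] q [ 0.588  0.394 -0.311  0.635] F [-1.  -0.4  0. ] M [-0.1   0.29 -0.01] w 87.3 j [ 0.41  0.55  1.98 -0.94  0.17  1.18]
t 4.52 p [521.8 299.3 102. ] q [ 0.588  0.394 -0.31   0.635] F [-15.3  -2.4  26.4] M [-0.26  0.4  -0.1 ] w 0.6 j [ 0.41  0.55  1.98 -0.94  0.17  1.18]
False
t 5.22 p [517.6 329.1 101.9] q [ 0.586  0.392 -0.313  0.636] F [-13.8 -10.3  29. ] M [-1.33 -0.04 -0.75] w 0.1 j [ 0.48  0.56  1.94 -0.89  0.23  1.18]
t 5.22 p [517.6 329.1 101.9] q [ 0.586  0.392 -0.313  0.636] F [-13.8 -10.3  29. ] M [-1.33 -0.04 -0.75] w 0.1 j [ 0.48  0.56  1.94 -0.89  0.23  1.18]
```

View pics/w2.png

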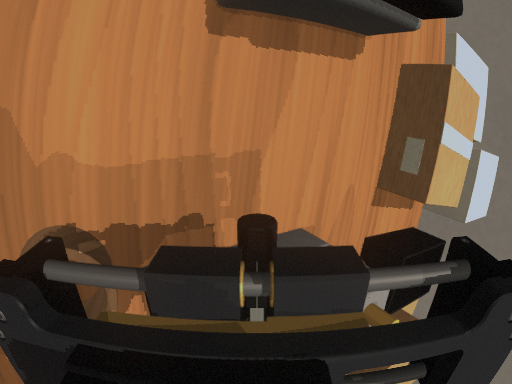

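```bash
python3 - <<'E'
from h import *
crop('pics/w2.png','pics/w2c.png',190,195,135,135,5)
from workcell import viewer
for n in ('top','scene'):
    cv2.imwrite(f'pics/{n}2.png',viewer.get_image(n)['frame'][:,:,::-1])
a=cv2.resize(cv2.imread('pics/top2.png')[150:240,100:200],None,fx=4,fy=4,interpolation=2)
b=cv2.resize(cv2.imread('pics/scene2.png')[130:220,300:400],None,fx=4,fy=4,interpolation=2)
cv2.imwrite('pics/c2.png',np.hstack([a,b]))
print(wproj('w2',[pp((0,95,-17.5)),pp((0,125,-17.5)),pp((0,107,-17.5)),pp((0,137,-17.5))]))
E
```

```text
[[257.40358905 275.53685598]
 [257.50109344 237.34703646]
 [257.44231297 260.94725429]
 [257.54020149 220.48267147]]
```

View pics/w2c.png

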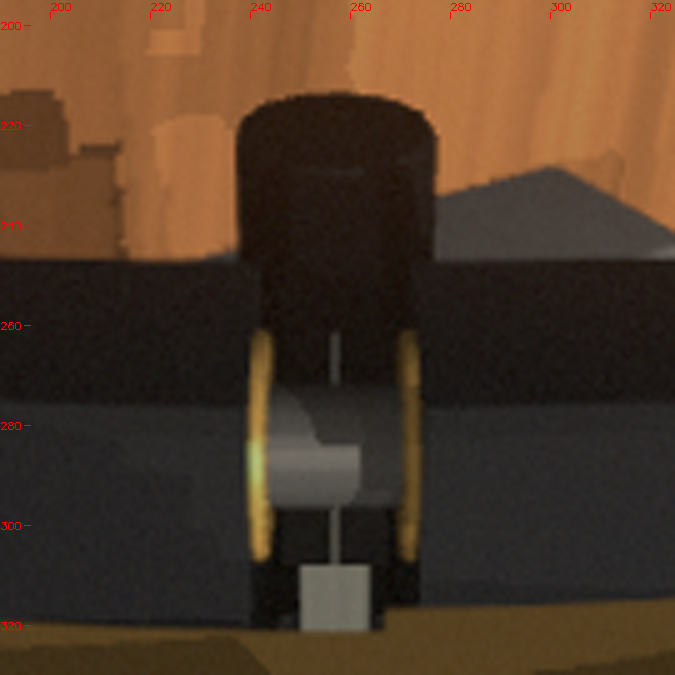

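View pics/c2.png

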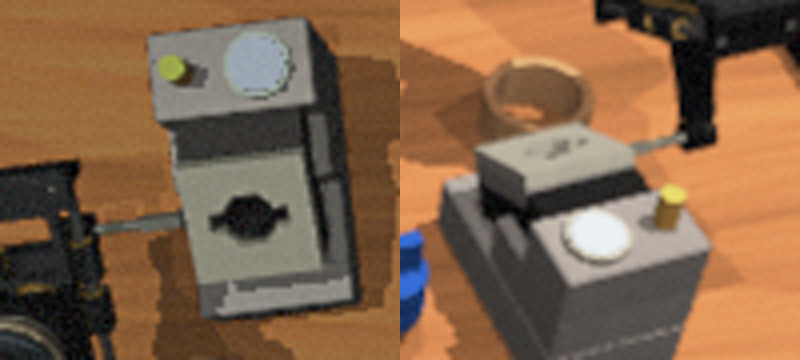

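```bash
python3 - <<'E'
from h import *
for p in ([523.6,298.7,99.8],[521.8,299.3,102.],[517.6,329.1,101.9]): print(portR(YAW).inv().apply(np.array(p)-PO).round(1))
# knob row sizes: knob near-top face size in w1
z=np.load('pics/w1.npz')
for c in ((0,95,-17.5),): 
    print(wproj('w1',[pp((dx,y,dz)) for dx,y,dz in ((-13,95,-17.5),(13,95,-17.5),(-13,95,-40),(13,95,-40),(0,107,-17.5),(0,83,-17.5))]))
E
```

```text
[  0.5  94.4 -35.3]
[  0.1  95.3 -32.5]
[-1.000e-01  1.254e+02 -3.250e+01]
[[243.13292559 130.30001475]
 [269.23389886 130.26113245]
 [244.04046114 128.26722901]
 [268.33195233 128.2311037 ]
 [256.16578233 118.2932881 ]
 [256.20069892 142.09426197]]
```

```bash
python3 - <<'E'
from h import *
crop('pics/scene2.png','pics/s2c.png',425-60,120,80,60,9)
for n,P in (('tcp',[517.6,329.1,101.9]),('knob out',pp((0,125,-17.5))),('knobout end',pp((0,137,-17.5))),('knob in end',pp((0,113,-17.5))),('grip20up',pp((0,125,20)))): print(n,proj('scene',P).round(1),proj('top',P).round(1))
crop('pics/scene2.png','pics/s2c.png',330,120,100,70,8)
E
```

```text
tcp [[374.3 168.4]] [[119.5 205.4]]
knob out [[373.9 163.9]] [[118.6 207.5]]
knobout end [[377.3 163.1]] [[114.4 208. ]]
knob in end [[370.6 164.7]] [[122.8 206.9]]
grip20up [[373.2 152.5]] [[116.  212.9]]
```

View pics/s2c.png

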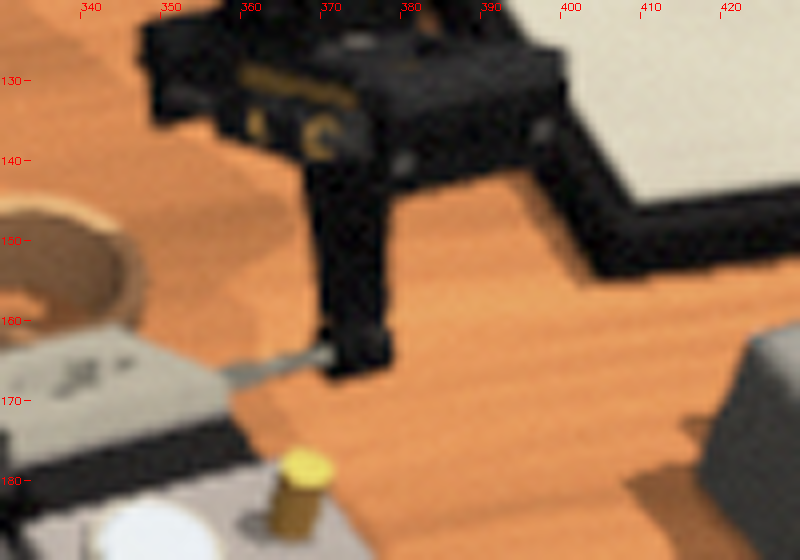

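```bash
python3 - <<'E'
from h import *
from workcell import manip
manip.ungrasp(); st()
manip.movel(F(pp((0,125,80))),F(pq(0)),max_speed=200)
shot('w3')
crop('pics/w3.png','pics/w3c.png',180,80,150,190,4)
print(wproj('w3',[pp((0,95,-17.5)),pp((0,125,-17.5))]))
E
```

```text
t 6.88 p [519.  332.   98.9] q [ 0.587  0.394 -0.311  0.635] F [ 0.2  0.2 -0.4] M [-0.1   0.34 -0.03] w 86.7 j [ 0.48  0.57  1.94 -0.89  0.22  1.18]
t 7.62 p [462.1 321.1 199. ] q [ 0.587  0.394 -0.312  0.635] F [-0.6  1.3 -0.9] M [-0.11  0.37 -0.03] w 87.2 j [ 0.52  0.32  1.97 -0.5   0.4   0.8 ]
[[257.17341813 215.16577193]
 [257.20949536 187.45492573]]
```

View pics/w3c.png

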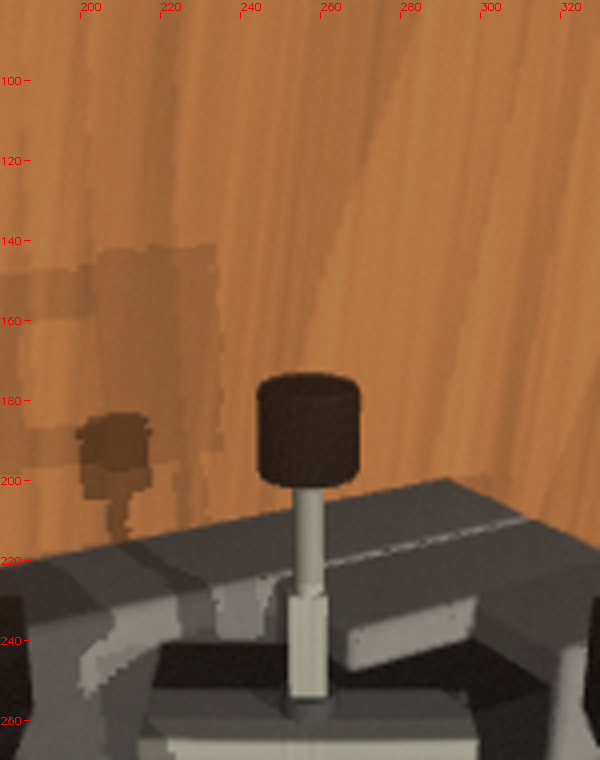

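```bash
python3 - <<'E'
from h import *
from workcell import manip
b=0.66
manip.reach(F(pp((0,60,160))),F(pq(0)))
manip.reach([593.,-170.,190.],F(tq((0,0,-1),(np.sin(b),-np.cos(b),0))))
shot('w4')
crop('pics/w4.png','pics/w4c.png',190,170,130,120,5)
E
```

```text
t 9.85 p [ 592.9 -168.4  190. ] q [-0.669 -0.23   0.669 -0.23 ] F [ 0.1  0.  -0.6] M [-0.04  0.13  0.04] w 87.0 j [-0.46  0.52  1.46  0.    1.16  0.45]
```

View pics/w4.png

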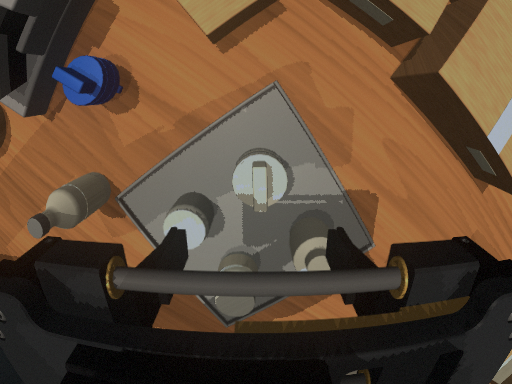

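View pics/w4c.png

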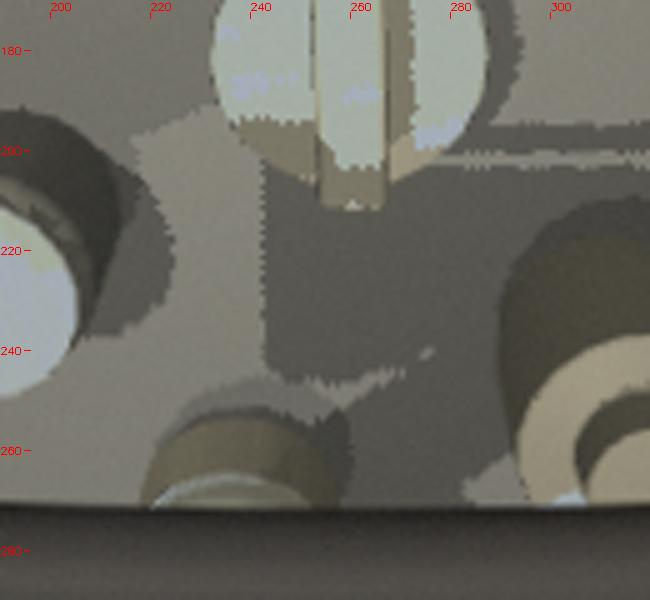

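```bash
python3 - <<'E'
from h import *
crop('pics/w4.png','pics/w4c.png',215,140,90,80,8)
b=.66
def C(c,b,P): return np.array(c)+R.from_euler('z',b).apply(P)
for c in ((593,-170,5),): print(wproj('w4',[C(c,b,p) for p in ((23,7,101),(23,-7,101),(-23,7,101),(-23,-7,101),(-23,7,70),(-23,-7,70),(0,0,70))]).round(1))
E
```

```text
[[251.8 168. ]
 [266.7 168.1]
 [252.  213.6]
 [266.1 213.6]
 [252.4 203.1]
 [265.3 203.1]
 [258.9 182.7]]
```

View pics/w4c.png

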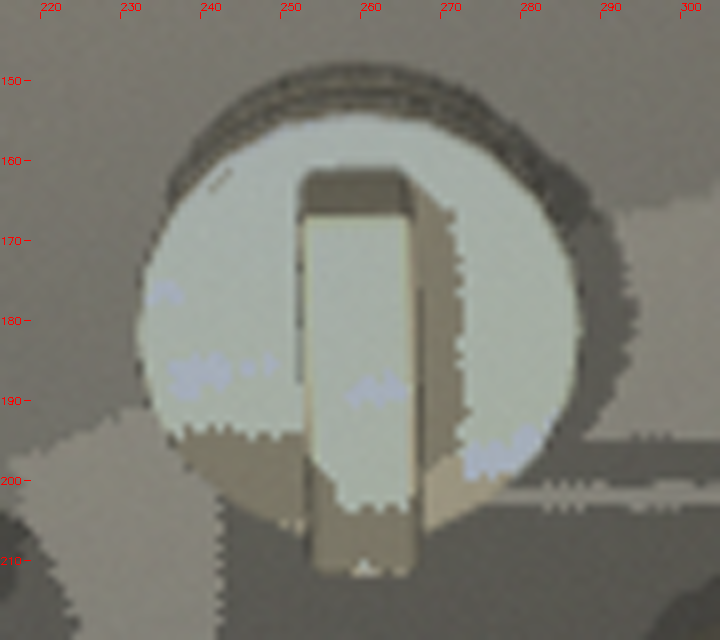

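```bash
python3 - <<'E'
from h import *
from scipy.optimize import least_squares
def C(p,P): return np.array([p[0],p[1],5])+R.from_euler('z',p[2]).apply(P)
t=np.linspace(0,2*np.pi,73);circ=np.c_[30*np.cos(t),30*np.sin(t),70+0*t]
def f(p):
    a=wproj('w4',C(p,[(23,7,101),(23,-7,101),(-23,7,101),(-23,-7,101)]))-[(253,167),(266.4,167),(254.1,212),(266.9,212)]
    c=wproj('w4',C(p,circ)); e=np.array([c[:,0].min()-232.1,c[:,0].max()-287.5,c[:,1].min()-154.1,c[:,1].max()-206.9])
    return np.r_[a.ravel(),e]
s=least_squares(f,[593,-170,.66]);print(s.x);print(f(s.x).round(1))
E
```

```text
[ 594.67554114 -169.87419201    0.68144934]
[-0.7 -0.3  0.8 -0.5 -0.7  0.4  0.7  0.1 -0.5  0.5 -0.6  1. ]
```

```bash
python3 - <<'E'
from h import *
from workcell import manip
b=0.681
q=F(tq((0,0,-1),(np.sin(b),-np.cos(b),0)))
manip.reach([594.7,-169.9,130.],q)
print(manip.movel([594.7,-169.9,81.],q,max_speed=100,force_limit=12)); st()
manip.grasp(); st()
manip.movel([594.7,-169.9,215.],q,max_speed=150); st()
shot('w5')
crop('pics/w5.png','pics/w5c.png',170,150,170,180,4)
from workcell import viewer
cv2.imwrite('pics/scene5.png',viewer.get_image('scene')['frame'][:,:,::-1])
crop('pics/scene5.png','pics/s5c.png',150,120,140,120,5)
E
```

```text
False
t 10.89 p [ 595.4 -170.2   81.8] q [ 0.667  0.236 -0.666  0.237] F [-0.4 -0.3 -0.1] M [-0.07  0.14 -0.  ] w 87.0 j [-0.46  0.66  1.54  0.    0.94  0.43]
t 12.42 p [ 594.7 -169.9   81. ] q [-0.667 -0.236  0.667 -0.236] F [ 0.5 -0.6  0.3] M [-0.05  0.14 -0.02] w 0.2 j [-0.46  0.66  1.55 -0.    0.93  0.43]
t 13.46 p [ 593.9 -169.5  214. ] q [-0.666 -0.237  0.667 -0.236] F [ 0.3  0.2 -1.2] M [-0.08  0.11  0.03] w 0.3 j [-0.46  0.5   1.43 -0.    1.22  0.43]
t 13.46 p [ 593.9 -169.5  214. ] q [-0.666 -0.237  0.667 -0.236] F [ 0.3  0.2 -1.2] M [-0.08  0.11  0.03] w 0.3 j [-0.46  0.5   1.43 -0.    1.22  0.43]
```

View pics/w5c.png

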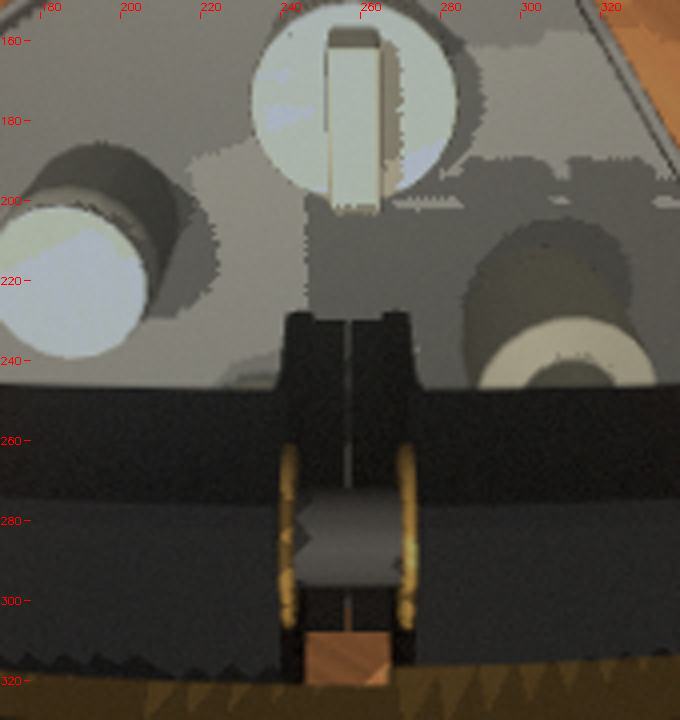

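View pics/s5c.png

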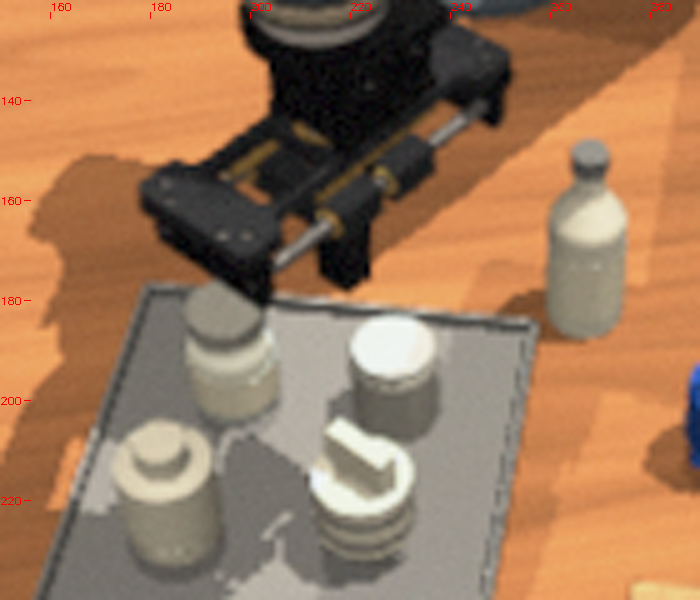

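```bash
python3 - <<'E'
from h import *
p=np.array([593.9,-169.5,214.])
print(proj('scene',[p,p+[0,0,20],p+[0,0,40],p-[20,0,0],p-[40,0,0]]).round(1))
print(proj('top',[p,p-[40,0,0],p+[0,0,40]]).round(1))
from workcell import viewer
cv2.imwrite('pics/top5.png',viewer.get_image('top')['frame'][:,:,::-1])
crop('pics/top5.png','pics/t5c.png',225,145,140,120,5)
print(wproj('w5',[p,p+[0,0,20],p+[0,0,-20]]))
E
```

```text
[[219.2 183. ]
 [218.7 177.9]
 [218.3 172.6]
 [218.3 177.7]
 [217.3 172.5]]
[[294.2 174.8]
 [294.2 189.5]
 [295.5 172.3]]
[[258.19297552 226.11463876]
 [258.31985561 238.93737282]
 [258.08531284 215.36795885]]
```

View pics/t5c.png

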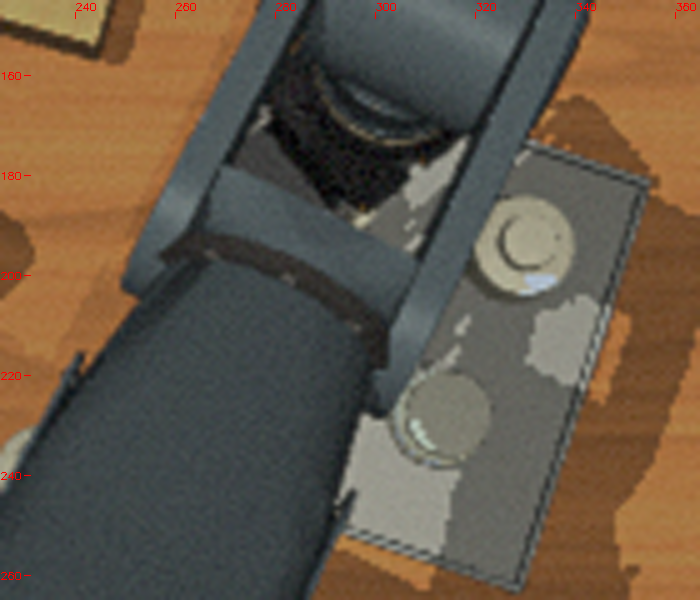

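```bash
python3 - <<'E'
from h import *
from workcell import manip
b=0.681
q=F(tq((0,0,-1),(np.sin(b),-np.cos(b),0)))
manip.movel([594.7,-169.9,100.],q,max_speed=200,force_limit=5); st()
print(manip.movel([594.7,-169.9,65.],q,max_speed=25,force_limit=5)); st()
E
```

```text
t 14.33 p [ 595.4 -170.2  100.5] q [ 0.667  0.236 -0.666  0.236] F [1.  0.4 0.5] M [-0.03  0.1  -0.07] w 0.1 j [-0.46  0.63  1.53  0.    0.97  0.43]
True
t 15.2 p [ 595.1 -170.1   79.1] q [ 0.667  0.236 -0.666  0.236] F [ 1.1 -0.5  3.5] M [-0.11 -0.01 -0.01] w 0.5 j [-0.46  0.66  1.55 -0.    0.93  0.43]
```

```bash
python3 - <<'E'
from h import *
from workcell import manip
b=0.681
q=F(tq((0,0,-1),(np.sin(b),-np.cos(b),0)))
manip.movel([594.7,-169.9,95.],q,max_speed=200)
manip.ungrasp()
print(manip.movel([594.7,-169.9,53.],q,max_speed=70,force_limit=6)); st()
manip.grasp(); st()
E
```

```text
False
t 17.72 p [ 594.8 -170.    52.9] q [-0.667 -0.236  0.667 -0.236] F [-0.2  0.6 -0.3] M [-0.09  0.1  -0.  ] w 86.8 j [-0.46  0.7   1.56 -0.    0.88  0.43]
t 18.88 p [ 594.8 -170.    52.9] q [ 0.667  0.236 -0.666  0.236] F [0.6 0.7 0.8] M [-0.13  0.05 -0.02] w 13.7 j [-0.46  0.7   1.56 -0.    0.88  0.43]
```

```bash
python3 - <<'E'
from h import *
from workcell import manip
b=0.681
q=F(tq((0,0,-1),(np.sin(b),-np.cos(b),0)))
manip.movel([594.7,-169.9,230.],q,max_speed=200);st()
manip.reach(F(pp((0,0,100))),F(pq(0)))
shot('w6')
from workcell import viewer
cv2.imwrite('pics/scene6.png',viewer.get_image('scene')['frame'][:,:,::-1])
crop('pics/scene6.png','pics/s6c.png',280,80,120,110,5)
E
```

```text
t 19.92 p [ 593.5 -169.3  228.5] q [-0.666 -0.237  0.667 -0.235] F [-1.  -0.7 -2.1] M [-0.07  0.12  0.04] w 13.7 j [-0.46  0.48  1.41 -0.    1.25  0.43]
t 21.38 p [470.3 195.7 217.1] q [ 0.588  0.393 -0.311  0.635] F [ 0.1  0.1 -3. ] M [-0.16  0.57 -0.02] w 13.9 j [ 0.2   0.2   2.1  -0.1   0.32  0.15]
```

View pics/w6.png

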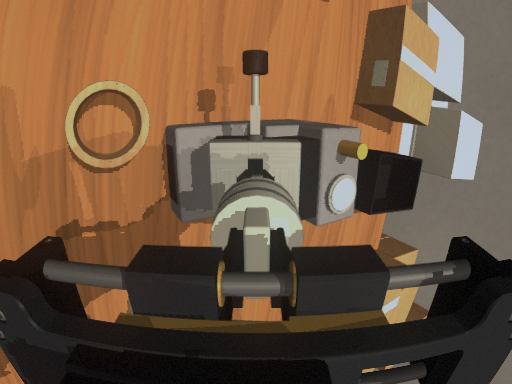

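View pics/s6c.png

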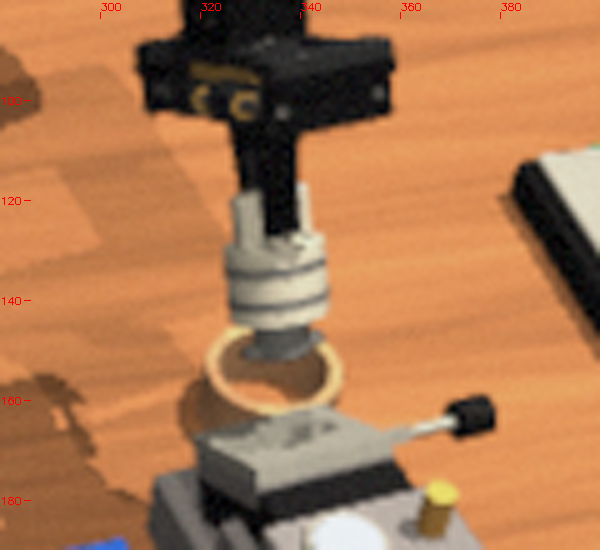

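```bash
python3 - <<'E'
from h import *
crop('pics/w6.png','pics/w6c.png',200,145,115,115,6)
im=cv2.imread('pics/w6c.png')
T=np.eye(4)
from workcell import manip
s=manip.get_state();M=R.from_quat(s['tcp_rot'])
t=np.linspace(0,2*np.pi,120)
def put(r,h,dz,col):
    P=np.array(s['ee_pos'])+M.apply(np.c_[47.9-h+0*t,r*np.cos(t),r*np.sin(t)+dz])
    for u,v in wproj('w6',P): cv2.circle(im,(int((u-200+.5)*6),int((v-145+.5)*6)),1,col,-1)
put(30,70,0,(0,0,255));put(30,24,0,(0,255,0));put(17,0,0,(255,0,0))
cv2.imwrite('pics/w6d.png',im)
print(M.inv().apply(pp((0,0,0))-s['ee_pos']))
E
```

```text
[99.52866221 -1.56695032 -0.82153906]
```

View pics/w6d.png

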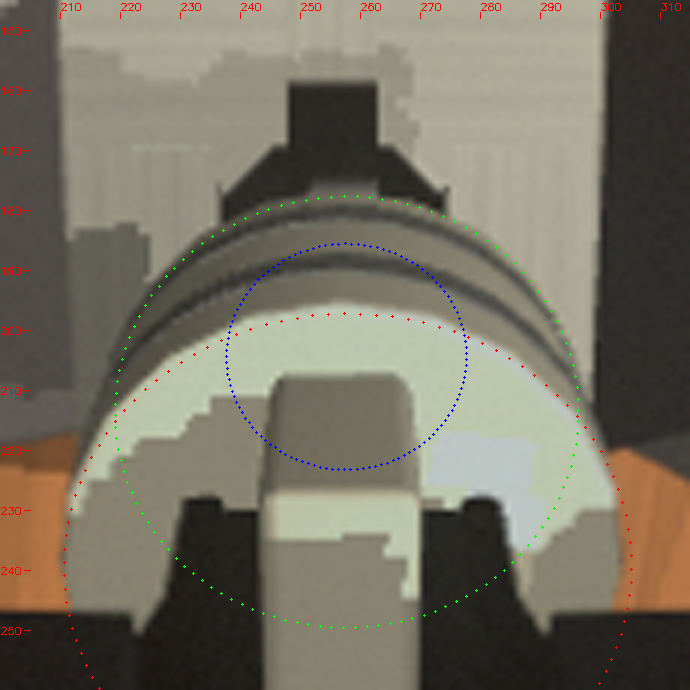

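```bash
cat >> h.py <<'E'
def pf(s=None):
    from workcell import manip
    s=s or manip.get_state(); M=portR(YAW)
    print('t',round(s['time_s'],2),'port p',M.inv().apply(np.array(s['ee_pos'])-PO).round(1),'F',M.inv().apply(s['ft_force']).round(1),'M',M.inv().apply(s['wrist_torque']).round(2),'w',round(float(s['width']),1),'j6',round(s['joint_positions'][5],2))
E
python3 - <<'E'
from h import *
from workcell import manip
q=F(pq(0))
manip.movel(F(pp((.7,-.9,56))),q,max_speed=100,force_limit=10);pf()
print(manip.movel(F(pp((.7,-.9,22))),q,max_speed=25,force_limit=12));pf();manip.pause(0.1);pf()
E
```

```text
t 22.07 port p [ 0.6 -1.2 55.8] F [-0.4 -0.6 -1.8] M [-0.08  0.61  0.05] w 13.8 j6 0.18
True
t 23.26 port p [ 0.6 -1.  23.7] F [ 0.7 -0.8  3.9] M [-0.15  0.28  0.06] w 14.0 j6 0.24
t 23.36 port p [ 0.5 -1.  23.7] F [1.5 0.1 5. ] M [-0.11  0.1   0.07] w 13.4 j6 0.24
```

```bash
python3 - <<'E'
from h import *
from workcell import manip
for a in (-25,-50,-70,-85,-92):
    r=manip.movel(F(pp((.5,-1,23.3))),F(pq(np.radians(a))),max_speed=100,force_limit=25); print(a,r);pf()
    if r: break
shot('w7')
E
```

```text
-25 False
t 23.94 port p [-0.3 -1.  23.7] F [-1.6 -0.4  7.2] M [-0.07  0.63 -0.07] w 13.9 j6 0.67
-50 False
t 24.52 port p [-0.  -0.9 23.7] F [-1.9  0.3  6.9] M [-0.04  0.56 -0.06] w 13.8 j6 1.11
-70 False
t 25.02 port p [-0.  -0.9 23.7] F [-1.1 -0.8  7.3] M [-0.01  0.63 -0.08] w 13.8 j6 1.46
-85 False
t 25.43 port p [-0.  -0.9 23.7] F [-1.   0.2  7.9] M [ 0.01  0.54 -0.08] w 13.9 j6 1.72
-92 False
t 25.71 port p [-0.  -0.9 23.7] F [-0.9  0.5  7.1] M [ 0.05  0.6  -0.11] w 13.9 j6 1.84
t 25.71 p [506.8 200.2 150.6] q [ 0.864  0.05  -0.5    0.019] F [-4.4 -0.1  5.7] M [ 0.02  0.61 -0.07] w 13.9 j [ 0.19  0.39  2.1  -0.19  0.13  1.84]
```

View pics/w7.png

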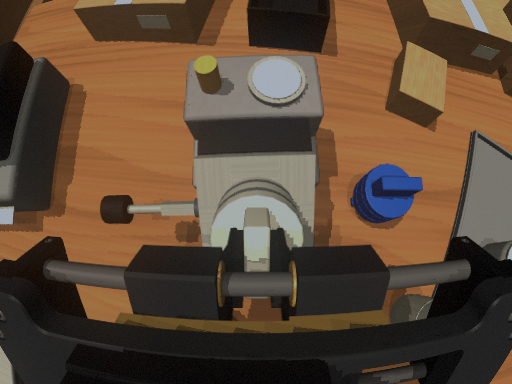

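```bash
python3 - <<'E'
from h import *
from workcell import manip
for a in (-94,-96,-98):
    manip.movel(F(pp((.2,-.9,23.3))),F(pq(np.radians(a))),max_speed=100,force_limit=25); print(a);pf()
    if abs(portR(YAW).inv().apply(manip.get_state()['wrist_torque'])[2])>.5: break
manip.ungrasp();pf()
manip.movel(F(pp((.2,-.9,90))),F(pq(np.radians(a))),max_speed=150)
shot('w8'); pf()
crop('pics/w8.png','pics/w8c.png',150,100,180,150,4)
print(wproj('w8',[pp((x,y,77)) for x,y in ((23,0),(-23,0),(0,0))]))
E
```

```text
-94
t 26.01 port p [-0.1 -0.9 23.7] F [-0.8 -0.6  7.8] M [-0.01  0.54 -0.02] w 14.1 j6 1.88
-96
t 26.26 port p [ 0.  -0.6 23.7] F [-0.9  1.8  6.8] M [0.16 0.63 0.35] w 13.8 j6 1.91
-98
t 26.51 port p [ 0.  -0.6 23.7] F [-1.4  1.3  6.8] M [0.18 0.55 0.74] w 13.9 j6 1.95
t 27.86 port p [ 0.2 -0.9 23.3] F [-0.1  0.3 -0.1] M [ 0.01  0.44 -0.01] w 87.1 j6 1.95
t 28.45 p [474.3 195.8 208.3] q [ 0.864  0.024 -0.501 -0.027] F [-0.3 -0.3 -0. ] M [-0.1   0.45  0.01] w 87.1 j [ 0.19  0.22  2.1  -0.1   0.29  1.86]
t 28.5 port p [ 0.1 -1.  89.6] F [-0.8 -0.1  0.3] M [0.   0.45 0.03] w 87.1 j6 1.86
[[252.17948383 188.73587293]
 [260.81690904 245.75487738]
 [256.6574752  218.37087923]]
```

View pics/w8c.png

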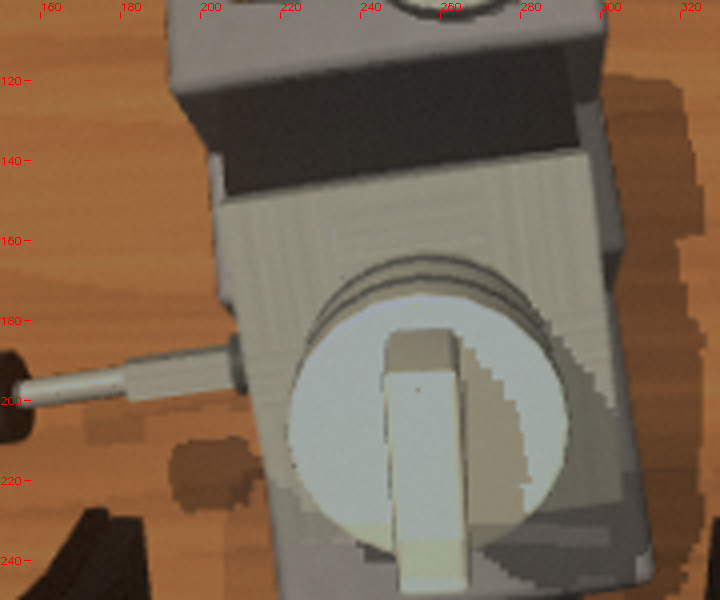

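```bash
python3 - <<'E'
from h import *
from workcell import manip
q=F(pq(0))
manip.reach(F(pp((0,130,120))),q)
manip.grasp()
manip.reach(F(pp((0,172,40))),q)
print(manip.movel(F(pp((0,172,-50))),q,max_speed=120,force_limit=10));pf()
r=manip.movel(F(pp((0,112,-50))),q,max_speed=40,force_limit=25);print(r);pf()
shot('w9')
E
```

```text
False
t 32.4 port p [  0.5 172.  -49.3] F [-0.2  0.7 -0.7] M [-0.13  0.36  0.03] w 0.2 j6 1.23
False
t 34.05 port p [  0.2 117.7 -49.9] F [-4.1 13.8 -1. ] M [ 2.38  1.05 -0.02] w 0.4 j6 1.27
t 34.05 p [527.4 322.7  87. ] q [ 0.589  0.398 -0.306  0.633] F [-4.9 13.2 -2.9] M [1.92 1.32 1.17] w 0.4 j [ 0.45  0.59  1.95 -1.    0.17  1.27]
```

View pics/w9.png

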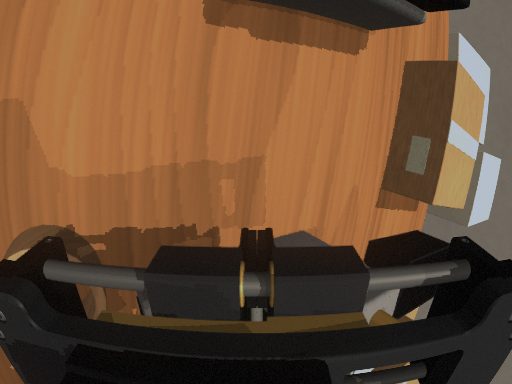

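```bash
python3 - <<'E'
from h import *
from workcell import manip,viewer
q=F(pq(0))
manip.movel(F(pp((0,112-.0,-50))),q,max_speed=40,force_limit=25);pf()
manip.movel(F(pp((0,150,-50))),q,max_speed=100)
manip.movel(F(pp((0,150,60))),q,max_speed=150)
manip.reach(F(pp((0,50,150))),q);pf()
shot('w10')
crop('pics/w10.png','pics/w10c.png',180,90,160,150,5)
print(wproj('w10',[pp((0,95,-17.5)),pp((0,107,-17.5)),pp((0,83,-17.5)),pp((0,0,77)),pp((0,0,46))]).round(1))
for n in ('top','scene'): cv2.imwrite(f'pics/{n}10.png',viewer.get_image(n)['frame'][:,:,::-1])
E
```

```text
t 34.35 port p [  0.2 117.7 -49.9] F [-3.8 14.6 -1. ] M [ 2.41  1.06 -0.01] w -0.1 j6 1.27
t 36.37 port p [  0.4  49.7 149.4] F [-0.5 -0.1  0.1] M [-0.05  0.38 -0.01] w 0.3 j6 0.4
t 36.37 p [438.  242.  259.7] q [ 0.588  0.394 -0.312  0.635] F [-0.4 -0.1 -0.2] M [-0.09  0.37 -0.03] w 0.3 j [ 0.36  0.12  2.04 -0.24  0.49  0.4 ]
[[256.6 134.7]
 [256.6 124.8]
 [256.7 144.5]
 [256.8 243. ]
 [256.7 229.9]]
```

View pics/w10c.png

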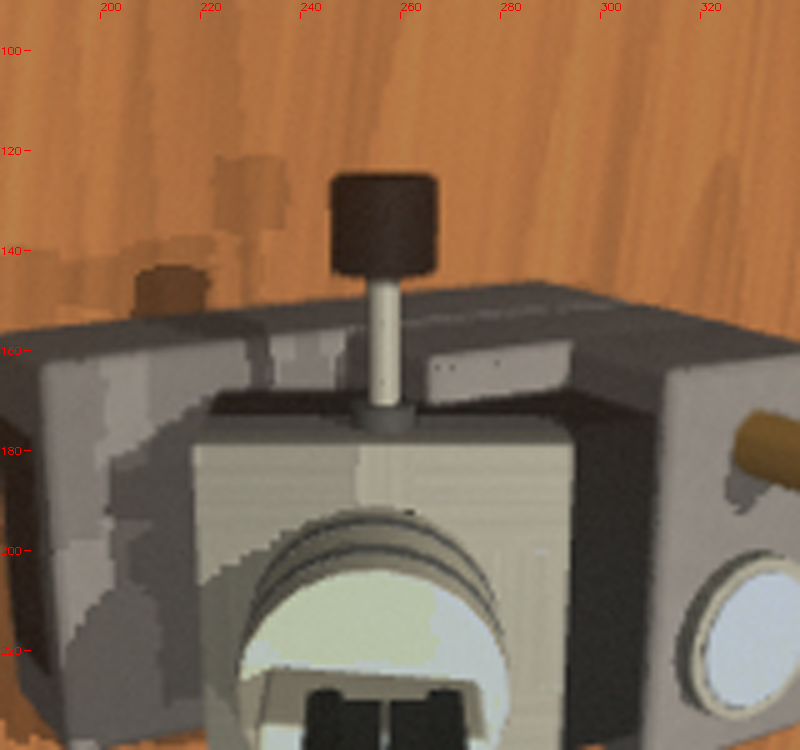

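View pics/scene10.png

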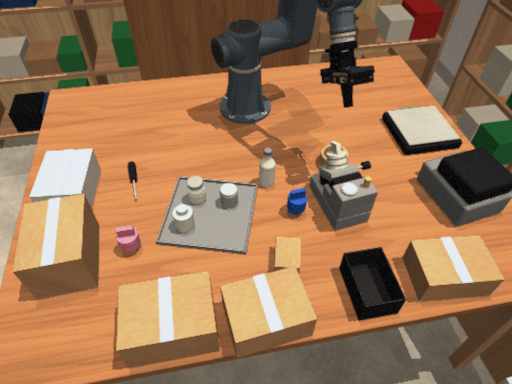

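```bash
python3 - <<'E'
from h import *
from workcell import manip,job
manip.pause(0.3);st();job.job_done()
E
```

```text
t 36.82 p [437.3 242.5 259.5] q [ 0.587  0.395 -0.312  0.635] F [ 0.6 -0.3 -0.2] M [-0.12  0.38 -0.05] w 0.7 j [ 0.36  0.12  2.04 -0.24  0.49  0.4 ]
the job is handed in; nothing more can be done
```

I fitted the cartridge and handed the job in at 36.8 s of the allowed 69 s; no verdict was reported. I pulled the latch knob out, pushed the cartridge home through the slots, twisted it clockwise to the stop, and pushed the knob back in.

**Last checks**
- **Cartridge down:** the tool stopped 23.7 mm out along the port's axis, against 23.9 mm expected for fully home.
- **Twist:** the torque rose to 0.74 N m at about -98° of tool angle, a few degrees past a quarter turn. The picture after I let go shows the bar along the slope.
- **Latch:** in the wrist picture the knob spans about rows 125 to 145, as predicted for home. It held against 14 N of push.
- **Surroundings:** the gripper is clear of everything, with no contact force. In the last scene picture the other things stand where they did.

**What disagreed**
- **Finger length:** the real fingertips sit about 26 mm short of the stated TCP. I measured this by touching the bar top, then corrected for it.
- **First cartridge grasp:** because of this, the fingers shut above the bar and missed. The second grasp held, with the width reading 13.7 mm on the 14 mm bar.
- **Latch pull:** the fingers shut above the knob's middle and slid off, so they dragged it out by pressing down with about 29 N instead of gripping it. A later picture showed it fully out.

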